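# Release a clean bearing from the feeder and ease the lid shut

## Robot

A 6-joint arm with a two-finger parallel gripper is mounted at the origin on the work surface. World frame = base frame: x ahead of the robot, y to its left, z up, the work surface at z = 0. Lengths are in mm, angles in degrees, forces in N, time in s.
With the tool pointing down it reaches from about 350 to 850 mm from the base axis. Payload 8.1 kg.
Tool frame: the origin (TCP) lies midway between the tips of the shut fingers; the grasp point (between the pads) lies 19 mm behind it; z points along the fingers, y is the line along which they close (so a half turn about z gives the same grasp; the last joint's range is limited). The gripper opens to 85 mm and grips with 20 to 120 N. Pads are 22 mm wide; open, the fingers measure 114 mm over their backs; the gripper's body (76 mm by 85 mm) begins 54 mm behind the grasp point. The pads swing forward as they close: fully open they stand 13 mm farther back than shut.
Start: joints at [-78.174, 7.471, 85.268, -0, 87.261, -4.893], TCP at [172.626, -574.635, 208.692] pointing down, gripper open.
Joint ranges: [-169.43, 169.43], [-51.17, 129.36], [1.28, 143.12], [-76.62, 256.62], [0, 156.53], [-152.29, 152.29]. Speed limits (degrees/s): [136.94, 136.94, 159.86, 180, 180, 180].

## Interface

Orientations are given as [roll, pitch, yaw] about the fixed x, y, z axes, in that order (R = Rz(yaw) Ry(pitch) Rx(roll)).
In Python, from bench import sense, snapshot, order, finder gives the robot as it stands.
- The arm moves only by the tool send_rows, never from a script. Its argument "steps" is a list of rows, each a list of 2 entries, a list of its own where there are three numbers: the shift along the world's x, y, z in units of 30 mm (1.0 is 30 mm), then the turn, a rotation vector about the world's x, y, z in rad. In form: [[[dx, dy, dz], [wx, wy, wz]], ...]. A call has 1 to 10 rows; each row is the pose to reach, as a shift and turn from the pose commanded when the call began; what a row does not reach only later rows make up. A row lasts 1/8 s, in which the tool goes at most 62.5 mm and 10.7 degrees, less where a joint would pass 70% of its speed; a pose out of reach is approached as far as the arm can. A call with a gripper value outside its range is refused whole. "fingers" is the closure, from 0 (fully open) to 1 (shut), set as the call begins (left out, the last holds). The fingers move at their own pace and stop on an object; "squeeze" is the grip in N (left out, the last holds). Time passes only in rows, so rows that repeat a pose let the fingers close. It gives the time, the measured TCP pose, the force, the opening and the grip force at its end, in the units of the state.
- sense(): the state, without advancing time (a new reading comes with each control period).
- snapshot(name): name is "scene" or "top" or "wrist"; returns a dict with "img" (420x560x3 uint8, red, green, blue), "K" (3x3 intrinsics, pixels), "pose" (4x4, takes a point from camera to world coordinates). Camera axes: x right, y up, looking along -z (the intrinsics and any distortion apply to the point x, -y, -z); pixel columns grow to the right and rows downward; lengths in mm; the calibration is good to about 2 mm. A picture is of the moment at which its call begins. There is no depth.
- order.hand_in(): hands the job in; it is judged then, once.
Trained networks look in the newest picture that a camera, given by its name, has taken for a name from the list of things; names that differ only in an ending like _2 or _b are one class to them, and where a whole thing is asked for, a point or a joint stands for the part that bears it (a point fixed in the world has none). Each returns a list of dicts, best first, with "confidence" (0 to 1); they miss things now and then, are a little off and sometimes report something else, mostly with a low value. They report only what shows in the picture. A call takes as long as a camera call.
- finder.find_in(label, camera): "box" ([left, top, width, height] as shares, 0 to 1, of the picture: columns of its width, rows of its height, round what is visible of it).
- finder.trace(label, camera): "mask" (420x560 bool, what is visible of it) and "box" ([left, top, width, height] as shares, 0 to 1, of the picture: columns of its width, rows of its height, round what is visible of it).
- finder.pinpoint(label, camera): "at" ([column, row] as shares, 0 to 1, of the picture: columns of its width, rows of its height: a listed point, or the origin of a listed thing).
The state is a dict: "time": time; "joint_pos": joint angles; "qd": joint speeds; "joint_efforts": joint torques, N m; "tool_pos": TCP position; "tcp_rot": TCP orientation; "ft_force": force on the tool from outside, world axes, zero at the start; "wrist_torque": the same for the moment, N m; "finger_gap": finger opening in mm; "grip_force": force on a finger pad.
Only numpy, scipy, OpenCV 4.12 (cv2) and the standard library are available. Lean on these libraries where they do the work, as an engineer would, in place of code of your own. Each camera call takes 0.05 s, during which the arm holds its last target. There are 200 camera calls.

## Task

Push the sliding carriage by its round post all the way along the track to the stop, so that its catch tray sits under the feeder's mouth. Then press the feeder's lever fully down so that the lid swings wide open, keep it down until the bearing has rolled out into the tray, and let the lever rise slowly under your fingertip, taking a second or more, so that the lid comes shut without slamming. Move the lid by the lever alone, do not touch the bearing, and leave the other things on the cart where they are.

Things in the scene. Friction and masses are not known exactly. Their poses are not given: they have to be found in the camera images.
- feeder: Fixed aluminium block, 56 x 140 x 112 mm high, with a 10 mm channel, open on top, sloping down along +y to a mouth closed by the lid. Origin on the surface under its centre. x: along the track to the stop, roughly away from the robot; y: from the lever (-0.205) to the mouth (0.07), tray and post; z up. With its linkage cover the block fills x -0.036 to 0.028, y -0.094 to 0.07.
- stop (a point): Top centre of the dark stop at the end of the slide track, 24 mm above the surface. The track lies along feeder x at y = 0.105, from x = -0.151 to this stop (x 0.039 to 0.051).
- carriage (a joint): Position of the sliding carriage along the track, m: 0 at the near end, 0.10 against the stop (home, tray under the mouth). It slides with about 1.5 N of friction and stays where it is left.
- post_top (a point): Centre of the top of the round steel post on the carriage (diameter 16 mm, top 102 mm above the surface, free over its upper 70 mm). It stands 60 mm from the tray's centre, on the far side of the tray from the feeder, and at feeder x = (carriage value - 0.10), y = 0.150.
- tray_in (a point): Centre of the floor of the catch tray on the carriage, 25 mm above the surface; inside 70 mm along x and 64 mm along y, walls 3 mm thick reaching 52 mm above the surface. Axes as the feeder's.
- lever (a joint): Lever angle, rad: 0 at rest (arm rising 0.2 rad outward), 0.45 fully down at its hard stop. A spring returns it: about 1.3 N at the pad starts it and about 5 N holds it fully down; let go, it flies back. It is geared to the lid.
- lever_pad (a point): Centre of the upper face of the rubber pad (40 mm along x, 36 mm along y) at the lever's end, 120 mm from the lever's pivot. The pivot is at feeder x = 0, y = -0.085, z = 0.075. At rest this point is at feeder (0, -0.202, 0.103); fully down at about (0, -0.202, 0.049). It moves with the lever, nearly straight down.
- lid (a joint): Lid angle, rad: 0 shut, 1.2 wide open (2.67 times the lever's angle). The lid hangs from a hinge along x at feeder y = 0.070, z = 0.110, and its lower edge swings out over the tray and up.
- lid_edge (a point): Middle of the lower edge of the steel lid (56 mm wide, 54 mm high, 4 mm thick, with a lip folded outward along this edge). When shut it is 56 mm above the surface. The lid is not to be touched.
- bearing_center (a point): Centre of the skate bearing (22 mm diameter, 7 mm wide, 13 g). It starts on edge in the channel, leaning on the inside of the shut lid, centre about 75 mm above the surface; it rolls out by itself when the lid is about half open or more. Not to be touched.
- bearing: The same bearing as a body, origin at its centre.
- pick: Bystander: shield pick, orange plastic grip 85 mm and steel shaft, 152 mm in all, lying along its y, 14 mm high.
- bowl: Bystander: grey ceramic bowl, 124 mm across, 55 mm high; origin under its centre.
- spacers: Bystander: brass axle spacers stacked on a pin with a 32 mm foot, 51 mm high; origin under its centre.
- skate_plate: Bystander: purple aluminium skate plate with two axles, 90 x 220 mm, long along its y, about 28 mm high.
- wheel: Bystander: white skate wheel lying flat, 58 mm across, 32 mm high.
- jar: Bystander: amber jar, 64 mm across, 75 mm high.
- brush: Bystander: cleaning brush lying along its x.

How it is judged (in metres and radians):
On the way, in this order (a step that is already met when the one before it is completed fails the run):
1. the carriage is pushed home against the stop, with the lid still shut (value of joint carriage above 0.094 m and value of joint lid below 0.1 rad), for 0.2 s.
2. the lever holds the lid wide open and the bearing lies in the tray under the mouth (value of joint carriage above 0.094 m and value of joint lid above 1 rad and x of bearing_center in the frame of tray_in between -0.036 and 0.036 m and y of bearing_center in the frame of tray_in between -0.033 and 0.033 m and z of bearing_center in the frame of tray_in between -0.005 and 0.022 m), for 0.2 s.
3. the lid is shut again (value of joint lid below 0.06 rad), for 0.2 s.
At the end, for the whole second after the job is handed in: The carriage is within 6 mm of the stop, the lid is shut (under 0.06 rad) with the lever back up, and the bearing lies at rest inside the catch tray (value of joint carriage above 0.094 m and value of joint lid below 0.06 rad and value of joint lever below 0.03 rad and x of bearing_center in the frame of tray_in between -0.036 and 0.036 m and y of bearing_center in the frame of tray_in between -0.033 and 0.033 m and z of bearing_center in the frame of tray_in between -0.005 and 0.022 m and linear speed of bearing below 0.02 m/s); the robot touches nothing.
It fails at once if the lid slams: it drops faster than 3 rad/s over the lower half of its swing (velocity of joint lid below -3 rad/s and value of joint lid below 0.6 rad).
It fails at once if the robot touches the bearing (contact force between any of the arm, the fingers and bearing above 0.2 N).
It fails at once if the robot touches the lid itself (contact force between any of the arm, the fingers and lid above 1 N).
It fails at once if the bearing is lifted above the feeder or falls on the cart top (height (world z) of bearing_center above 0.1 m or height (world z) of bearing_center below 0.02 m).
It fails at once if another thing on the cart is moved by more than 20 mm (distance of any of pick, bowl, spacers, skate_plate, wheel, jar, brush from where it was at the start of the episode above 0.02 m).
It also fails if it takes over 51 s, if anything falls off the work surface, if the arm or the gripper's body presses on something with over 40 N, if the wrist force passes 120 N, or if a joint passes its speed limit or range.

## Working session

There is one attempt and no reset: what is moved stays moved. The work goes in short steps, Python scripts to look and compute and a tool call to move; the robot and the scene stay as the last step left them, time stands still between calls to the robot, and variables do not carry over. Pictures are saved under pics/ and viewed, at most 10 in all, crops included, and the job is handed in when it is done.

Besides the shell and the picture viewer there is one more tool, called after ">>>" as name(argument=value, ...), one argument or row to a line, values as JSON. send_rows: Moves the arm, as the interface text tells. Its arguments: {"type":"object","properties":{"steps":{"type":"array"},"fingers":{"type":"number"},"squeeze":{"type":"number"}},"required":["steps"]}

```bash
mkdir -p pics; cat > h.py <<'E'
import numpy as np, cv2
from bench import sense, snapshot, order, finder
def ray(s,at):
    K=np.array(s['K']);P=np.array(s['pose']);u=at[0]*560;v=at[1]*420
    d=np.linalg.inv(K)@[u,v,1]; d=np.array([d[0],-d[1],-d[2]])
    return P[:3,3],P[:3,:3]@d
def onz(s,at,z):
    o,d=ray(s,at);return o+d*(z-o[2])/d[2]
def proj(s,p):
    K=np.array(s['K']);P=np.array(s['pose']);c=P[:3,:3].T@(np.array(p)-P[:3,3])
    q=K@[c[0],-c[1],-c[2]];return q[:2]/q[2]
E
python3 - <<'E'
from h import *
S={}
for n in('scene','top'):
    S[n]=snapshot(n);cv2.imwrite(f'pics/{n}0.png',S[n]['img'][:,:,::-1])
hs=dict(stop=24,post_top=102,tray_in=25,lever_pad=103,feeder=0,lid_edge=56,bearing_center=75,bowl=0,jar=0,spacers=0,pick=0,skate_plate=0,wheel=0,brush=0)
for l,z in hs.items():
    for n in S:
        r=finder.pinpoint(l,n)[:2]
        for q in r: print(l,n,round(q['confidence'],2),np.round(np.array(q['at'])*[560,420]),np.round(onz(S[n],q['at'],z)))
print(sense())
E
```

```text
stop top 0.85 [260. 202.] [591.  75.  24.]
post_top scene 0.63 [289. 168.] [487. 122. 102.]
post_top scene 0.57 [122. 317.] [ 432. -493.  102.]
post_top top 0.68 [411. 186.] [ 643. -408.  102.]
post_top top 0.57 [244. 232.] [482. 116. 102.]
tray_in scene 0.58 [278. 197.] [485.  70.  25.]
tray_in scene 0.22 [352. 122.] [501. 496.  25.]
tray_in top 0.98 [263. 228.] [503.  62.  25.]
lever_pad scene 0.86 [233. 265.] [ 557. -239.  103.]
lever_pad scene 0.25 [218. 370.] [ 696. -470.  103.]
lever_pad top 0.7 [354. 215.] [ 546. -227.  103.]
lever_pad top 0.37 [326. 198.] [ 597. -137.  103.]
feeder scene 0.69 [276. 229.] [538. -21.   0.]
feeder top 0.72 [290. 216.] [550. -25.   0.]
lid_edge scene 0.49 [292. 205.] [552.  42.  56.]
lid_edge top 0.55 [266. 215.] [544.  51.  56.]
bearing_center top 0.16 [265. 233.] [483.  54.  75.]
bowl scene 0.89 [351. 126.] [499. 503.   0.]
jar scene 0.96 [119. 319.] [ 369. -478.    0.]
jar top 0.79 [421. 269.] [ 387. -464.    0.]
spacers scene 0.48 [271. 271.] [ 607. -147.    0.]
spacers top 0.46 [328. 200.] [ 611. -153.    0.]
pick scene 0.61 [244. 219.] [438
[... 465 characters left out ...]
.    0.]
{'time': 1.5, 'joint_pos': array([-7.81750616e+01,  7.46983158e+00,  8.52682452e+01, -2.06315713e-03,
        8.72625326e+01, -4.89344915e+00]), 'qd': array([-0.03203752, -0.07009675,  0.01269527, -0.01252904,  0.04081834,
       -0.02427656]), 'joint_efforts': array([ 1.92506600e-04, -5.69305658e+01, -5.00852430e+01, -1.61600869e-04,
        1.16644180e-03,  2.30084078e-05]), 'tool_pos': array([ 172.6034599 , -574.63034771,  208.70187457]), 'tcp_rot': array([-1.79999217e+02,  2.00130702e-03,  1.67184861e+01]), 'ft_force': array([ 0.09471564, -0.58730886,  0.62837682]), 'wrist_torque': array([-0.02599573,  0.0011711 , -0.0230798 ]), 'grip_force': 0.0, 'finger_gap': 85.7604487738111}
```

```bash
python3 -c "
import cv2
a=cv2.imread('pics/scene0.png');b=cv2.imread('pics/top0.png')
cv2.imwrite('pics/s1.png',cv2.resize(a[130:310,190:400],None,fx=3.3,fy=3.3,interpolation=2))
cv2.imwrite('pics/t1.png',cv2.resize(b[140:290,200:400],None,fx=4,fy=4,interpolation=2))"
```

```text
(no output)
```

View pics/s1.png

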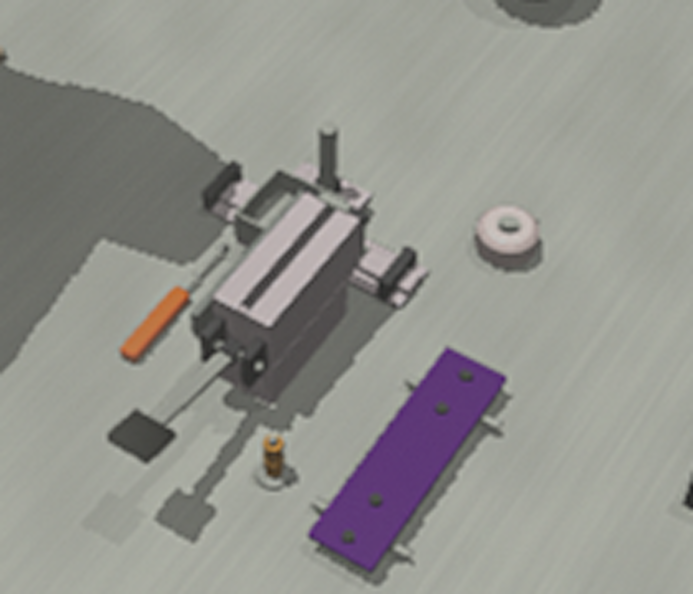

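View pics/t1.png

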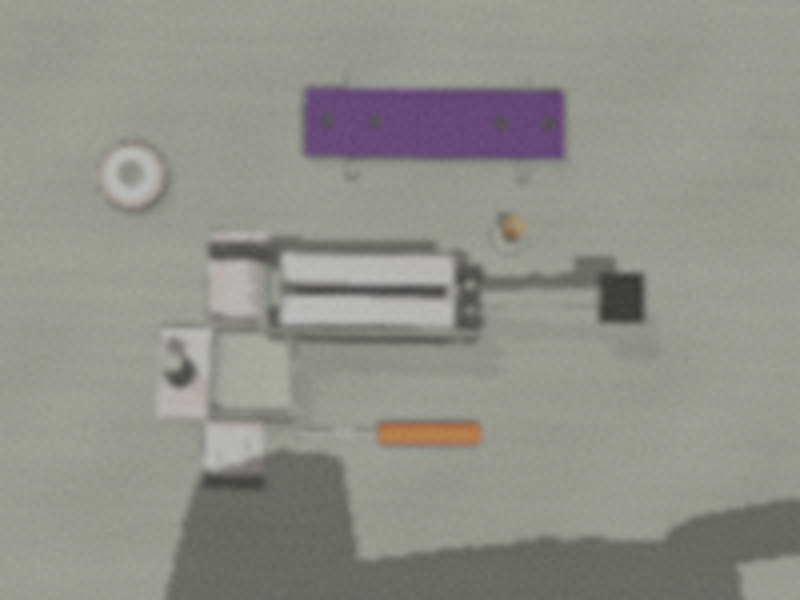

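Scene crop: the post is at full-image (289,169), the lever pad at (233,262) and the block is nearly square to the robot (yaw ≈ 0). In the top view the pad is at (355,214) and the post around (243,229). So the feeder origin is at about (547,-28) and the carriage at about 0.04. I'll move with the fingers shut, yaw 0.

>>> send_rows(
  steps=[
    [[0.69,1.85,0],[0,0,-0.1]],
    [[1.38,3.7,0],[0,0,-0.2]],
    [[2.07,5.55,0],[0,0,-0.292]],
    [[2.76,7.4,0],[0,0,-0.292]],
    [[3.45,9.25,0],[0,0,-0.292]],
    [[4.14,11.1,0],[0,0,-0.292]],
    [[4.83,12.95,0],[0,0,-0.292]],
    [[5.52,14.8,0],[0,0,-0.292]],
    [[6.21,16.65,0],[0,0,-0.292]],
    [[6.9,18.5,0],[0,0,-0.292]],
  ],
  fingers=1,
)

```text
time: 2.75
tool_pos: [380.2, -17.8, 209.2]
tcp_rot: [180.0, -0.1, -0.0]
ft_force: [0.9, -0.6, -0.7]
finger_gap: -0.2
grip_force: 0.0
```

>>> send_rows(
  steps=[
    [[0.8,2.3,0],[0,0,0]],
    [[1.6,4.6,-0.6],[0,0,0]],
    [[1.6,4.6,-2.0],[0,0,0]],
    [[1.6,4.6,-3.5],[0,0,0]],
    [[1.6,4.6,-4.6],[0,0,0]],
    [[1.6,4.6,-4.6],[0,0,0]],
  ],
)

```text
time: 3.5
tool_pos: [425.0, 118.1, 68.1]
tcp_rot: [179.9, 0.3, 0.0]
ft_force: [0.1, 0.1, 0.5]
finger_gap: -0.0
grip_force: 0.0
```

```bash
python3 - <<'E'
from h import *
print({k:np.round(v,2) for k,v in sense().items()})
S={n:snapshot(n) for n in('scene','top')}
for n in S: cv2.imwrite(f'pics/{n}1.png',S[n]['img'][:,:,::-1])
def tri(a,b):
    A=[];B=[]
    for s,p in((S['scene'],a),(S['top'],b)):
        o,d=ray(s,[p[0]/560,p[1]/420]);d/=np.linalg.norm(d);M=np.eye(3)-np.outer(d,d);A.append(M);B.append(M@o)
    return np.linalg.lstsq(np.vstack(A),np.hstack(B),rcond=None)[0]
print('pad',tri((233,262),(355.5,214)),'post',tri((289,168.5),(243.5,229)))
a=S['scene']['img'][120:290,190:370];b=S['top']['img'][140:290,200:400]
cv2.imwrite('pics/m.png',np.hstack([cv2.resize(a,(400,378)),cv2.resize(b,(400,378))])[:,:,::-1])
E
```

```text
{'time': np.float64(3.5), 'joint_pos': array([  8.86, -10.75, 118.26,   0.  ,  72.83,  98.86]), 'qd': array([-0.39, -2.42, -3.73, -0.06,  2.05,  0.02]), 'joint_efforts': array([ 1.300e-01, -3.511e+01, -4.510e+01,  1.000e-02, -7.900e-01,
        0.000e+00]), 'tool_pos': array([424.96, 118.08,  68.07]), 'tcp_rot': array([179.95,   0.34,   0.  ]), 'ft_force': array([0.09, 0.11, 0.5 ]), 'wrist_torque': array([0.02, 0.07, 0.01]), 'grip_force': np.float64(0.0), 'finger_gap': np.float64(-0.05)}
pad [ 549.518634   -230.252163     99.42067967] post [489.92671314 119.43029459 105.62780589]
```

View pics/m.png

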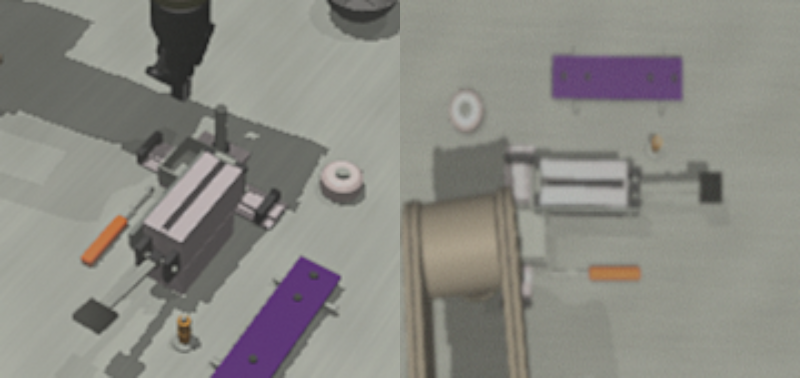

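Scene crop: the fingertip (180,95) stands in front of the post (220,108), nothing disturbed. Pushing now.

>>> send_rows(
  steps=[
    [[0.4,0.06,-0.05],[0,0,0]],
    [[0.8,0.06,-0.05],[0,0,0]],
    [[1.1,0.06,-0.05],[0,0,0]],
    [[1.4,0.06,-0.05],[0,0,0]],
    [[1.65,0.06,-0.05],[0,0,0]],
    [[1.9,0.06,-0.05],[0,0,0]],
    [[2.15,0.06,-0.05],[0,0,0]],
    [[2.4,0.06,-0.05],[0,0,0]],
    [[2.65,0.06,-0.05],[0,0,0]],
    [[2.9,0.06,-0.05],[0,0,0]],
  ],
)

```text
time: 4.85
tool_pos: [515.0, 120.2, 69.1]
tcp_rot: [-180.0, 0.0, -0.0]
ft_force: [-1.7, 0.7, 0.8]
finger_gap: 0.1
grip_force: 0.9
```

>>> send_rows(
  steps=[
    [[0.1,0,0],[0,0,0]],
    [[0.2,0,0],[0,0,0]],
    [[0.3,0,0],[0,0,0]],
  ],
)

```text
time: 5.22
tool_pos: [523.6, 120.2, 69.1]
tcp_rot: [180.0, 0.0, -0.0]
ft_force: [-1.4, 0.6, 0.8]
finger_gap: 0.1
grip_force: 0.8
```

>>> send_rows(
  steps=[
    [[0.07,0,0],[0,0,0]],
    [[0.14,0,0],[0,0,0]],
  ],
)

```text
time: 5.48
tool_pos: [526.2, 120.2, 68.8]
tcp_rot: [180.0, 0.2, -0.0]
ft_force: [-14.9, 1.3, 8.7]
finger_gap: 0.3
grip_force: 7.5
```

>>> send_rows(
  steps=[
    [[0.05,0,0],[0,0,0]],
    [[0.1,0,0],[0,0,0]],
  ],
)

```text
time: 5.72
tool_pos: [526.4, 120.3, 68.6]
tcp_rot: [180.0, 0.6, 0.0]
ft_force: [-27.7, 1.3, 19.6]
finger_gap: 0.1
grip_force: 14.3
```

>>> send_rows(
  steps=[
    [[-0.3,0,0],[0,0,0]],
    [[-0.9,0,0],[0,0,0]],
    [[-1.3,0,0.5],[0,0,0]],
    [[-1.3,0,2.2],[0,0,0]],
    [[-1.0,0,4.0],[0,0,0]],
    [[-0.8,-1.9,4.2],[0,0,0]],
    [[-0.5,-3.8,4.2],[0,0,0]],
    [[-0.2,-5.7,4.2],[0,0,0]],
    [[0.1,-7.6,4.2],[0,0,0]],
    [[0.4,-9.5,4.2],[0,0,0]],
  ],
)

```text
time: 6.98
tool_pos: [543.2, -167.2, 195.7]
tcp_rot: [179.9, -0.1, -0.0]
ft_force: [0.8, 0.2, 0.2]
finger_gap: -0.3
grip_force: 0.0
```

>>> send_rows(
  steps=[
    [[0.16,-1.7,0],[0,0,0]],
    [[0.16,-2.15,0],[0,0,0]],
    [[0.16,-2.15,0],[0,0,0]],
  ],
)

```text
time: 7.35
tool_pos: [547.5, -230.0, 195.1]
tcp_rot: [-180.0, -0.0, -0.1]
ft_force: [-0.2, 0.9, -0.4]
finger_gap: 0.0
grip_force: 0.0
```

```bash
python3 - <<'E'
from h import *
S={n:snapshot(n) for n in('scene','top','wrist')}
for l,z in dict(post_top=102,lever_pad=103,stop=24,tray_in=25).items():
    for n in S:
        for q in finder.pinpoint(l,n)[:1]: print(l,n,round(q['confidence'],2),np.round(np.array(q['at'])*[560,420]),np.round(onz(S[n],q['at'],z)))
a=S['scene']['img'][120:310,190:370];b=S['wrist']['img']
cv2.imwrite('pics/m2.png',np.hstack([cv2.resize(a,(369,390)),cv2.resize(b,(430,390))])[:,:,::-1])
print(sense()['time'],sense()['tool_pos'])
E
```

```text
post_top scene 0.96 [304. 176.] [540. 123. 102.]
post_top top 0.81 [244. 212.] [543. 121. 102.]
lever_pad scene 0.78 [235. 260.] [ 553. -223.  103.]
lever_pad top 0.51 [351. 216.] [ 541. -217.  103.]
lever_pad wrist 0.59 [280. 202.] [ 549. -228.  103.]
stop scene 0.57 [313. 212.] [602.  78.  24.]
stop top 0.93 [263. 203.] [587.  65.  24.]
tray_in scene 0.63 [293. 207.] [545.  60.  25.]
tray_in top 0.57 [263. 215.] [549.  64.  25.]
tray_in wrist 0.16 [ 95. 176.] [552. -39.  25.]
8.1 [ 547.65116427 -229.33942632  195.20912284]
```

View pics/m2.png

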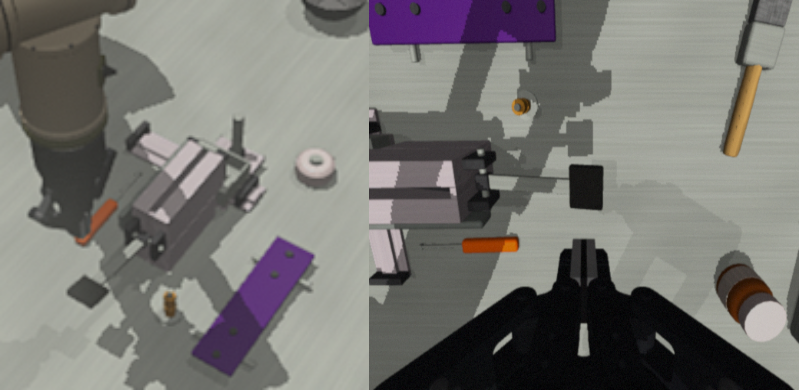

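Carriage is home (post ≈ (543,121)). The wrist view puts the pad at pixel (282,201), which is (549,-228), right under the TCP. Descending and pressing.

>>> send_rows(
  steps=[
    [[0.02,0,-1.0],[0,0,0]],
    [[0.02,0,-2.0],[0,0,0]],
    [[0.02,0,-2.7],[0,0,0]],
    [[0.02,0,-2.9],[0,0,0]],
    [[0.02,0,-3.1],[0,0,0]],
    [[0.02,0,-3.3],[0,0,0]],
    [[0.02,0,-3.5],[0,0,0]],
  ],
)

```text
time: 8.98
tool_pos: [548.7, -229.6, 90.6]
tcp_rot: [180.0, -0.1, -0.0]
ft_force: [-0.8, -0.1, 0.2]
finger_gap: -0.1
grip_force: 0.0
```

>>> send_rows(
  steps=[
    [[0,0,-0.2],[0,0,0]],
    [[0,0,-0.4],[0,0,0]],
    [[0,0,-0.6],[0,0,0]],
    [[0,0,-0.8],[0,0,0]],
    [[0,0,-1.0],[0,0,0]],
    [[0,0,-1.1],[0,0,0]],
  ],
)

```text
time: 9.72
tool_pos: [548.3, -229.5, 56.9]
tcp_rot: [180.0, -0.0, -0.0]
ft_force: [0.0, -0.5, 2.4]
finger_gap: 0.0
grip_force: 1.3
```

>>> send_rows(
  steps=[
    [[0,0,-0.1],[0,0,0]],
    [[0,0,-0.2],[0,0,0]],
    [[0,0,-0.27],[0,0,0]],
  ],
)

```text
time: 10.1
tool_pos: [548.3, -229.4, 49.1]
tcp_rot: [180.0, -0.0, -0.0]
ft_force: [-1.2, -1.1, 3.1]
finger_gap: 0.1
grip_force: 1.8
```

```bash
python3 - <<'E'
from h import *
S={n:snapshot(n) for n in('scene','wrist')}
a=S['scene']['img'][120:310,190:370];b=S['wrist']['img']
cv2.imwrite('pics/m3.png',np.hstack([cv2.resize(a,(369,390)),cv2.resize(b,(430,390))])[:,:,::-1])
for l in('bearing_center','tray_in'):print(l,[(q['confidence'],np.round(onz(S['scene'],q['at'],32))) for q in finder.pinpoint(l,'scene')[:2]])
E
```

```text
bearing_center []
tray_in [(0.81, array([550.,  44.,  32.])), (0.56, array([ 665., -455.,   32.]))]
```

View pics/m3.png

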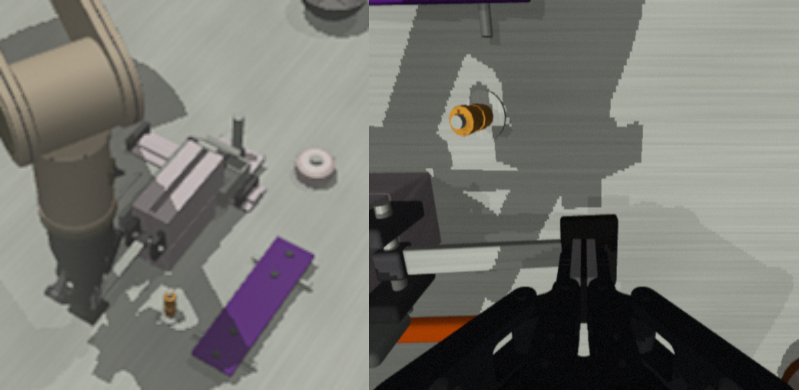

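The fingertips are on the pad (wrist panel ~(588,235)), the lever is well down and the lid is out over the tray. Pressing on to the hard stop.

>>> send_rows(
  steps=[
    [[0,0,-0.1],[0,0,0]],
    [[0,0,-0.2],[0,0,0]],
  ],
)

```text
time: 10.55
tool_pos: [548.3, -229.1, 42.9]
tcp_rot: [-180.0, -0.0, -0.0]
ft_force: [-1.1, -0.7, 4.5]
finger_gap: -0.1
grip_force: 2.0
```

>>> send_rows(
  steps=[
    [[0,0,-0.08],[0,0,0]],
    [[0,0,-0.14],[0,0,0]],
    [[0,0,-0.14],[0,0,0]],
  ],
)

```text
time: 10.92
tool_pos: [548.2, -228.9, 38.7]
tcp_rot: [-180.0, 0.0, -0.0]
ft_force: [0.5, 2.7, 4.2]
finger_gap: -0.1
grip_force: 2.0
```

```bash
python3 - <<'E'
from h import *
S={n:snapshot(n) for n in('scene','wrist')}
a=S['scene']['img'][160:290,200:330];b=S['wrist']['img'][180:420,20:420]
cv2.imwrite('pics/m4.png',np.hstack([cv2.resize(a,(390,390),interpolation=2),cv2.resize(b,(410,390))])[:,:,::-1])
for p in([546,-230,103],[546,-230,49],[546,-230,39]):print(np.round(proj(S['scene'],p)),np.round(proj(S['wrist'],p)))
print(sense()['ft_force'],sense()['tool_pos'])
E
```

```text
[231. 261.] [282. 338.]
[233. 272.] [282. 267.]
[233. 274.] [282. 258.]
[0.61115988 1.89351283 5.52290582] [ 548.27609233 -229.11272453   38.90959426]
```

View pics/m4.png

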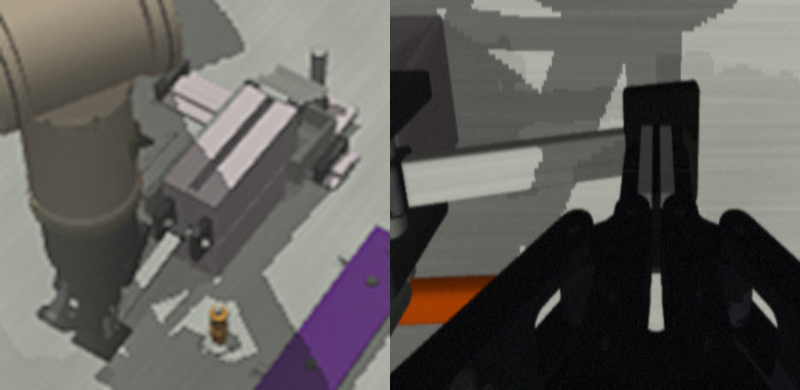

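Lid stands nearly horizontal over the tray (left panel (290,85)), with the fingers well on the pad. A little further to confirm the stop.

>>> send_rows(
  steps=[
    [[0,0,-0.06],[0,0,0]],
    [[0,0,-0.12],[0,0,0]],
    [[0,0,-0.12],[0,0,0]],
  ],
)

```text
time: 11.4
tool_pos: [548.3, -229.4, 35.2]
tcp_rot: [180.0, -0.0, -0.0]
ft_force: [0.9, 1.7, 4.7]
finger_gap: -0.4
grip_force: 2.1
```

>>> send_rows(
  steps=[
    [[0,0,-0.06],[0,0,0]],
    [[0,0,-0.12],[0,0,0]],
    [[0,0,-0.12],[0,0,0]],
  ],
)

```text
time: 11.78
tool_pos: [548.3, -229.4, 31.7]
tcp_rot: [180.0, -0.0, -0.0]
ft_force: [0.2, 1.7, 4.7]
finger_gap: 0.2
grip_force: 2.2
```

```bash
python3 - <<'E'
from h import *
s=snapshot('scene');w=snapshot('wrist')
a=cv2.resize(s['img'][165:235,260:330],(560,560),interpolation=2)[:,:,::-1].copy()
cols={0.8:(0,0,255),1.0:(0,255,255),1.2:(0,255,0)}
for t,c in cols.items():
    for x in(518,546,574):
        p=proj(s,[x,-29+70+54*np.sin(t),110-54*np.cos(t)]);q=((p-[260,165])*8+4).astype(int);cv2.circle(a,tuple(q),3,c,-1)
for x in (518,574):
    q=((proj(s,[x,41,110])-[260,165])*8+4).astype(int);cv2.circle(a,tuple(q),3,(255,0,0),-1)
cv2.imwrite('pics/m5.png',a)
for n in('bearing_center','lid_edge'):
    for q in finder.pinpoint(n,'scene')[:2]:print(n,q['confidence'],np.array(q['at'])*[560,420])
print([ (q['confidence'],np.array(q['box'])*[560,420,560,420]) for q in finder.find_in('bearing','scene')[:2]])
E
```

```text
lid_edge 0.83 [300.72  186.018]
[]
```

View pics/m5.png

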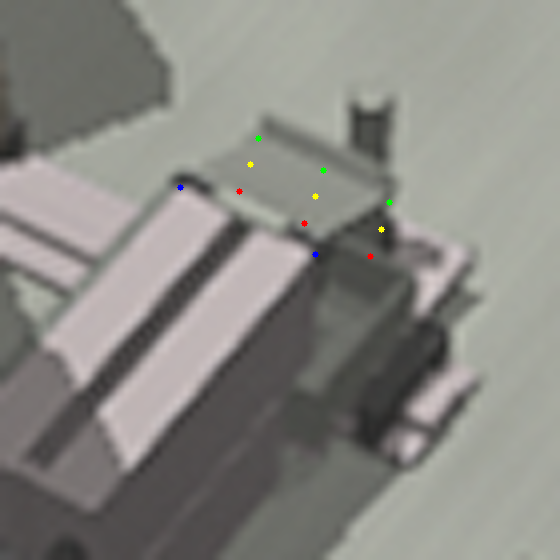

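The lid edge lies at or beyond the 1.2 rad marks (green), so it is wide open. Hold a moment, then rise slowly.

>>> send_rows(
  steps=[
    [[0,0,0],[0,0,0]],
    [[0,0,0],[0,0,0]],
    [[0,0,0],[0,0,0]],
    [[0,0,0],[0,0,0]],
    [[0,0,0],[0,0,0]],
    [[0,0,0],[0,0,0]],
    [[0,0,0],[0,0,0]],
    [[0,0,0],[0,0,0]],
  ],
)

```text
time: 13.02
tool_pos: [548.3, -229.4, 31.7]
tcp_rot: [180.0, -0.0, -0.0]
ft_force: [0.6, 0.4, 4.9]
finger_gap: -0.3
grip_force: 2.3
```

```bash
python3 - <<'E'
from h import *
for n in('top','scene'):
    s=snapshot(n);print(n,[(q['confidence'],np.round(onz(s,q['at'],33))) for q in finder.pinpoint('bearing_center',n)[:2]],[(q['confidence'],np.array(q['box'])*[560,420,560,420]) for q in finder.find_in('lid',n)[:1]])
print(sense()['tool_pos'],sense()['ft_force'])
E
```

```text
top [(0.52, array([585.,  75.,  33.])), (0.31, array([545., -27.,  33.]))] [(0.75, array([250.712, 202.902,  18.984,  19.194]))]
scene [] [(0.71, array([334.32 , 191.016,  20.328,  22.092]))]
[ 548.27475166 -229.35858589   31.73489065] [0.71736006 0.56038777 4.52304139]
```

>>> send_rows(
  steps=[
    [[0,0,0.1],[0,0,0]],
    [[0,0,0.2],[0,0,0]],
    [[0,0,0.3],[0,0,0]],
    [[0,0,0.4],[0,0,0]],
    [[0,0,0.5],[0,0,0]],
    [[0,0,0.6],[0,0,0]],
    [[0,0,0.7],[0,0,0]],
    [[0,0,0.8],[0,0,0]],
    [[0,0,0.9],[0,0,0]],
    [[0,0,1.0],[0,0,0]],
  ],
)

```text
time: 14.58
tool_pos: [548.0, -228.9, 61.6]
tcp_rot: [-180.0, 0.0, -0.0]
ft_force: [-0.0, 0.6, 1.5]
finger_gap: -0.1
grip_force: 1.0
```

>>> send_rows(
  steps=[
    [[0,0,0.08],[0,0,0]],
    [[0,0,0.16],[0,0,0]],
    [[0,0,0.24],[0,0,0]],
    [[0,0,0.32],[0,0,0]],
    [[0,0,0.4],[0,0,0]],
    [[0,0,0.48],[0,0,0]],
    [[0,0,0.56],[0,0,0]],
    [[0,0,0.64],[0,0,0]],
    [[0,0,0.72],[0,0,0]],
    [[0,0,0.8],[0,0,0]],
  ],
)

```text
time: 15.82
tool_pos: [548.2, -229.4, 85.8]
tcp_rot: [180.0, 0.0, -0.0]
ft_force: [0.2, 0.8, 0.3]
finger_gap: 0.0
grip_force: 0.0
```

>>> send_rows(
  steps=[
    [[0,0,0.08],[0,0,0]],
    [[0,0,0.16],[0,0,0]],
    [[0,0,0.24],[0,0,0]],
    [[0,0,0.32],[0,0,0]],
    [[0,0,0.4],[0,0,0]],
    [[0,0,0.48],[0,0,0]],
    [[0,0,0.56],[0,0,0]],
    [[0,0,0.64],[0,0,0]],
    [[0,0,0.72],[0,0,0]],
    [[0,0,0.8],[0,0,0]],
  ],
)

```text
time: 17.08
tool_pos: [548.2, -229.3, 109.8]
tcp_rot: [-180.0, -0.0, -0.0]
ft_force: [-0.2, -0.3, 0.4]
finger_gap: 0.1
grip_force: 0.0
```

>>> send_rows(
  steps=[
    [[0,0,1],[0,0,0]],
    [[0,0,2.5],[0,0,0]],
    [[-1,-1,3.5],[0,0,0]],
    [[-2,-2.0,3.5],[0,0,0]],
    [[-2,-2.0,3.5],[0,0,0]],
  ],
)

```text
time: 17.7
tool_pos: [486.9, -291.4, 215.5]
tcp_rot: [179.9, -0.0, -0.2]
ft_force: [0.7, -0.0, 0.5]
finger_gap: 0.1
grip_force: 0.0
```

```bash
python3 - <<'E'
from h import *
S={n:snapshot(n) for n in('scene','top')}
for n in S:
    s=S[n];print(n,[(q['confidence'],np.round(onz(s,q['at'],33))) for q in finder.pinpoint('bearing_center',n)[:2]])
    for l,z in(('lever_pad',103),('post_top',102)):print(l,[(q['confidence'],np.round(onz(s,q['at'],z))) for q in finder.pinpoint(l,n)[:1]])
a=S['scene']['img'][150:280,200:330];b=S['top']['img'][190:240,230:280]
cv2.imwrite('pics/m6.png',np.hstack([cv2.resize(a,(400,400),interpolation=2),cv2.resize(b,(400,400),interpolation=2)])[:,:,::-1])
E
```

```text
scene [(0.53, array([ 630., -164.,   33.]))]
lever_pad [(0.9, array([ 551., -234.,  103.]))]
post_top [(0.91, array([538., 120., 102.]))]
top [(0.52, array([537.,  79.,  33.]))]
lever_pad [(0.56, array([ 540., -232.,  103.]))]
post_top [(0.68, array([545., 118., 102.]))]
```

View pics/m6.png

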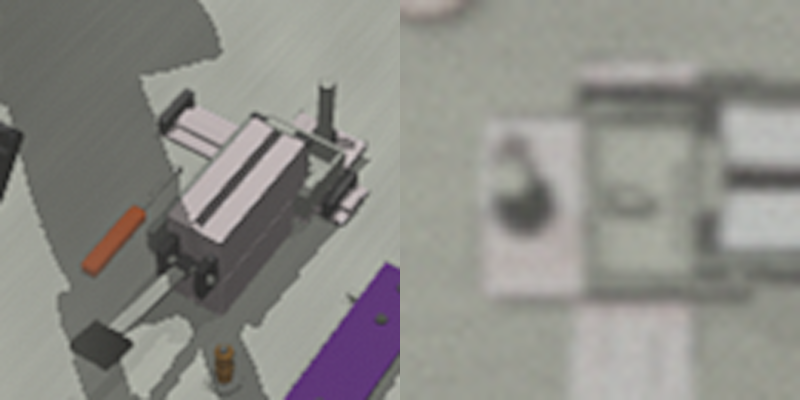

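The right panel shows the bearing lying in the tray at (630,200), about (537,79). The tray is home against the stop, and the left panel shows the lid shut with the lever up. Handing in.

```bash
python3 -c "
from bench import order;print(order.hand_in())"
```

```text
the job is handed in; nothing more can be done
None
```

I handed the job in at about 18 s: the last pictures show the carriage at the stop, the bearing in the tray, the lid shut and the lever up. The hand-in returned no verdict.

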